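Shut and lock the fastener case

TASK

Push the lid of the red fastener case fully shut, then take the flat-blade driver from the wooden rack, seat its blade in the slotted screw on the lid and, keeping it pushed down, turn the screw clockwise a quarter turn until it stops. Put the driver back upright in the hole of the rack it came from; turn the screw only with the driver, not with the fingers, and leave the other driver, the caster, the can and the jar where they are.

Things in the scene. Friction and masses are not known exactly. Their poses are not given: they have to be found in the camera images.
- case: Red steel box fixed to the bench, 160 (x) by 200 (y) by 60 mm high, walls 5 mm, bolts inside, with a hinged aluminium lid. Origin: centre of its underside; z up; x points from the lid's free edge to its hinge. The hinge line runs along the case's y at x = +80 mm, z = 64 mm.
- lid_edge (a point): Middle of the lid's free edge on its outer (top) face. The lid is a plate 163 mm long (hinge to edge), 200 mm wide, 8 mm thick (4 mm either side of the plane through the hinge line). Shut, its top is 68 mm above the bench. The screw stands on its outer face 125 mm from the hinge line, midway along the width, up to 16 mm proud.
- lid (a joint): Hinge angle of the lid in rad: 0 shut; begins 0.75 to 1.2 open, leaning over the case, the free edge up and on the robot's side of the hinge. The stiff hinge holds it at any angle without springing back; a push of about 2 to 6 N near the free edge, on the outer (upper, far) face, shuts it.
- screw_head: Round steel head of the screw on the lid, 41 mm diameter, with one straight slot: 9 mm wide, about 30 mm long (closed at both ends by the rim), 6 mm deep, dark floor. Origin: centre of the slot's floor, 78 mm above the bench with the lid shut and 71 mm when driven home. x along the slot (either end alike), z out of the lid. Moves with lid and screw.
- screw_turn (a joint): Turn of the screw in rad, clockwise from above: 0 undriven (begins 0 to 0.15), 1.57 at its end stop. Friction of 0.15 N m holds it; pushing alone does not turn it. As it turns it sinks into the lid, 4.5 mm per rad (7 mm in all), more than the slot is deep: push the driver down after it or the blade leaves the slot.
- rack: Fixed wooden rack, 90 (x) by 240 (y) mm, its top board 100 mm above the bench, with two 37 mm holes at y = +60 and -60 mm, x = 0. Origin: centre of its underside; z up. Each hole holds a driver hanging upright by its 48 mm collar, the tip 24 mm above the bench.
- driver: Flat-blade driver, 172 mm long, 0.2 to 0.4 kg, in either hole. Origin: middle of the blade's lower edge; z up the shaft; x along the blade's width. Blade 24 (x) by 5 (y) mm, 18 high; shaft 12 mm; collar 48 mm, z = 76 to 82 mm; square black handle 36 by 36 mm, sides parallel to x and y, z = 82 to 172 mm. Known by its tall square handle.
- nut_driver: The other driver in the rack, not to be used: round waisted black handle (38 mm diameter), 150 mm long, a round socket at its tip. Origin: centre of the tip; z up the shaft.
- caster: Loose bystander: a caster wheel standing on its plate, 98 mm high. Origin: centre of its underside.
- can: Loose bystander: an aluminium can, 66 mm across, 105 mm high. Origin: centre of its underside.
- jar: Loose bystander: a glass jar, 70 mm across, 90 mm high. Origin: centre of its underside.
Not all that is in view belongs to the job. Leave any purple or turquoise look-alike of the driver alone.

How it is judged:
By the outcome, as a careful person would: the job done as asked, in the order asked, and still so for the second after the job is handed in, with the robot touching nothing.
It also fails if it takes over 72 s, if anything falls off the work surface, if the arm or the gripper's body presses on something with over 40 N, if the wrist force passes 120 N, or if a joint passes its speed limit or range.

ROBOT

A 6-joint arm with a two-finger parallel gripper is mounted at the origin on the work surface. World frame = base frame: x ahead of the robot, y to its left, z up, the work surface at z = 0. Lengths are in m, angles in rad, forces in N, time in s.
With the tool pointing down it reaches from about 0.425 to 0.95 m from the base axis. Payload 3.5 kg.
Tool frame: the origin (TCP) lies midway between the tips of the shut fingers; the grasp point (between the pads) lies 19 mm behind it; z points along the fingers, y is the line along which they close (so a half turn about z gives the same grasp; the last joint's range is limited). The gripper opens to 85 mm and grips with 20 to 120 N. Pads are 22 mm wide; open, the fingers measure 114 mm over their backs; the gripper's body (76 mm by 85 mm) begins 54 mm behind the grasp point. The pads swing forward as they close: fully open they stand 13 mm farther back than shut.
Start: joints at [-1.316, 0.286, 1.577, -0, 1.279, -0.15], TCP at [0.266, -0.62, 0.231] pointing down, gripper open.
Joint ranges: [-2.77, 2.77], [-0.9, 2.22], [0.21, 2.48], [-1.53, 4.67], [0.24, 2.81], [-2.84, 2.84]. Speed limits (rad/s): [2.79, 2.79, 3.14, 3.14, 3.14, 3.14].

INTERFACE

Orientations are given as a unit quaternion [w, x, y, z].
In Python, from cell import robot, camera, job, finder gives the robot as it stands.
- The arm moves only by the shell command python3 -m pendant 'ROWS' [FORCE]. ROWS is JSON, a list of rows, each an object with "translation": the shift along the tool's x, y, z in mm, a list of three; "delta_rot": the turn, a rotation vector about the tool's x, y, z in rad, a list of three; "gripper": the finger opening in mm, from 0 to 85.4. In form: [{"translation": [tx, ty, tz], "delta_rot": [ax, ay, az], "gripper": gripper}, ...]. A call has 1 to 20 rows; each row is the pose to reach, as a shift and turn from the pose commanded when the call began, along the tool's axes at that moment; what a row does not reach only later rows make up. A row lasts 1/12 s, in which the tool goes at most 41.7 mm and 7.16 degrees, less where a joint would pass 70% of its speed; a pose out of reach is approached as far as the arm can. A call with a gripper value outside its range is refused whole. The fingers move at their own pace and stop on an object; FORCE is the grip in N (left out, the last holds). Time passes only in rows, so rows that repeat a pose let the fingers close. It gives the time, the measured TCP pose, the force, the opening and the grip force at its end, in the units of the state.
- robot.read_state(): the state, without advancing time (a new reading comes with each control period).
- camera(name): name is "scene" or "top"; returns a dict with "frame" (400x640x3 uint8, red, green, blue), "z_map" (400x640 float32, m along the optical axis (not along the pixel's ray), 0 where there is no reading), "fx", "fy", "cx", "cy" (pixels), "D" ([k1, k2, p1, p2, k3] as OpenCV has them; the pictures are not rectified), "R" (3x3) and "t" (3): a world point X has camera coordinates R X + t. Camera axes: x right, y down, z forward; pixel columns grow to the right and rows downward; lengths in m; the calibration is good to about 2 mm. A picture is of the moment at which its call begins.
- job.finish_job(): hands the job in; it is judged then, once.
Trained networks look in the newest picture that a camera, given by its name, has taken for a name from the list of things; names that differ only in an ending like _2 or _b are one class to them, and where a whole thing is asked for, a point or a joint stands for the part that bears it (a point fixed in the world has none). Each returns a list of dicts, best first, with "confidence" (0 to 1); they miss things now and then, are a little off and sometimes report something else, mostly with a low value. They report only what shows in the picture. A call takes as long as a camera call. They do not tell look-alikes from the thing itself.
- finder.regions_of(query, camera): "region" (400x640 bool, what is visible of it).
- finder.place_of(query, camera): "location" ([x, y, z] in m, in the coordinates of the camera as it stood for that picture, good to about 4 mm: a listed point, or the origin of a listed thing).
The state is a dict: "time_s": time; "q": joint angles; "joint_velocities": joint speeds; "joint_torque": joint torques, N m; "eef_pos": TCP position; "eef_rot": TCP orientation; "ft_force": force on the tool from outside, world axes, zero at the start; "wrist_torque": the same for the moment, N m; "width": opening from 0.0 (shut) to 1.0 (fully open); "grasp_force": force on a finger pad.
Only numpy, scipy, OpenCV 4.12 (cv2) and the standard library are available. Lean on these libraries where they do the work, as an engineer would, in place of code of your own. Each camera call takes 0.05 s, during which the arm holds its last target. There are 200 camera calls.

## Working session

There is one attempt and no reset: what is moved stays moved. The work goes in short steps, Python scripts to look and compute and a shell command to move; the robot and the scene stay as the last step left them, time stands still between calls to the robot, and variables do not carry over. Pictures are saved under pics/ and viewed, at most 10 in all, crops included, and the job is handed in when it is done.

```bash
mkdir -p pics
cat > h.py <<'E'
import numpy as np, cv2
from cell import robot, camera, job, finder
from scipy.spatial.transform import Rotation as Ro
def K(c): return np.array([[c['fx'],0,c['cx']],[0,c['fy'],c['cy']],[0,0,1.]])
def save(c,n,crop=None,s=1):
    f=c['frame'][:,:,::-1]
    if crop: f=f[crop[1]:crop[3],crop[0]:crop[2]]
    cv2.imwrite('pics/'+n,cv2.resize(f,None,fx=s,fy=s,interpolation=cv2.INTER_CUBIC))
def w(c,p): return np.array(c['R']).T@(np.array(p)-np.array(c['t']))
def cloud(c):
    v,u=np.mgrid[0:400,0:640]
    n=cv2.undistortPoints(np.stack([u.ravel(),v.ravel()],1).astype(np.float64)[:,None],K(c),np.array(c['D'],float))[:,0]
    z=c['z_map'].ravel().astype(float)
    P=np.c_[n*z[:,None],z]
    P=(P-np.array(c['t']))@np.array(c['R'])
    P[z==0]=np.nan
    return P.reshape(400,640,3)
def proj(c,X):
    r,_=cv2.Rodrigues(np.array(c['R'],float))
    return cv2.projectPoints(np.array(X,float).reshape(-1,3),r,np.array(c['t'],float),K(c),np.array(c['D'],float))[0][:,0]
def tool(q=None):
    s=robot.read_state(); q=s['eef_rot']
    return np.array(s['eef_pos']),Ro.from_quat([q[1],q[2],q[3],q[0]]).as_matrix()
E
python3 - <<'E'
from h import *
np.set_printoptions(precision=4,suppress=True)
for n in ['scene','top']:
    c=camera(n); save(c,n+'0.png',s=1.25)
    print(n,'cam at',w(c,[0,0,0]))
    for q in ['case','lid_edge','screw_head','rack','driver','nut_driver','caster','can','jar']:
        for d in finder.place_of(q,n)[:2]: print(q,round(d['confidence'],2),w(c,d['location']))
print(robot.read_state()); print(tool()[1])
E
```

```text
scene cam at [1.1146 0.2523 0.9391]
case 0.88 [ 0.5708 -0.2075  0.0052]
lid_edge 0.87 [ 0.5538 -0.2057  0.1898]
lid_edge 0.38 [ 0.7629  0.1079 -0.0002]
screw_head 0.75 [ 0.5866 -0.2116  0.1679]
screw_head 0.74 [ 0.6963  0.2593 -0.0029]
rack 0.96 [ 0.4777  0.2811 -0.0031]
rack 0.41 [ 0.773  -0.1382 -0.0014]
driver 0.93 [ 0.5818  0.3095 -0.0016]
driver 0.69 [0.4771 0.3376 0.0223]
nut_driver 0.94 [0.4815 0.2201 0.0253]
caster 0.89 [ 0.762   0.109  -0.0015]
can 0.57 [ 0.7724 -0.1408 -0.0034]
jar 0.87 [0.6975 0.2561 0.0003]
top cam at [0.5607 0.1167 1.0877]
case 0.59 [ 0.5719 -0.2123 -0.0014]
lid_edge 0.71 [ 0.5527 -0.206   0.1994]
screw_head 0.57 [ 0.581  -0.2172  0.1701]
rack 0.68 [0.476  0.2817 0.0046]
driver 0.98 [0.584  0.3137 0.0012]
driver 0.88 [0.4693 0.3433 0.0267]
caster 0.67 [0.762  0.1104 0.0052]
can 0.56 [ 0.7676 -0.1402 -0.0006]
jar 0.7 [0.696  0.2577 0.0019]
{'time_s': 1.0, 'q': array([-1.316 ,  0.2863,  1.5767, -0.    ,  1.2786, -0.15  ]), 'joint_velocities': array([ 0.002 , -0.001 ,  0.0013,  0.0008, -0.0001, -0.0009]), 'joint_torque': array([ -0.0005, -40.5974, -29.2949,  -0.0002,   0.0006,   0.    ]), 'eef_pos': array([ 0.2658, -0.6204,  0.2313]), 'eef_rot': array([ 0.    ,  0.9796,  0.201 , -0.    ]), 'ft_force': array([ 0.6172, -0.3709,  1.1128]), 'wrist_torque': array([-0.0421, -0.0225,  0.0042]), 'grasp_force': 0.0, 'width': 0.9984341561576858}
[[ 0.9192  0.3938 -0.    ]
 [ 0.3938 -0.9192 -0.    ]
 [-0.     -0.     -1.    ]]
```

```bash
ls; ls pics
```

```text
h.py
pics
scene0.png
top0.png
```

View pics/scene0.png

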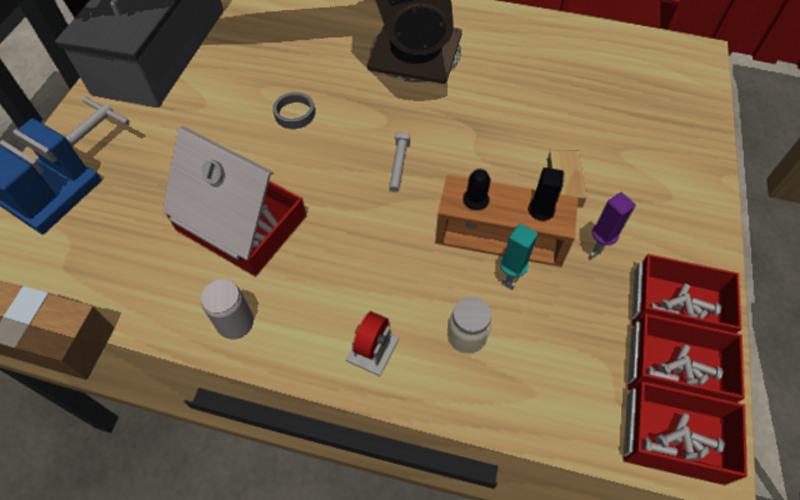

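View pics/top0.png

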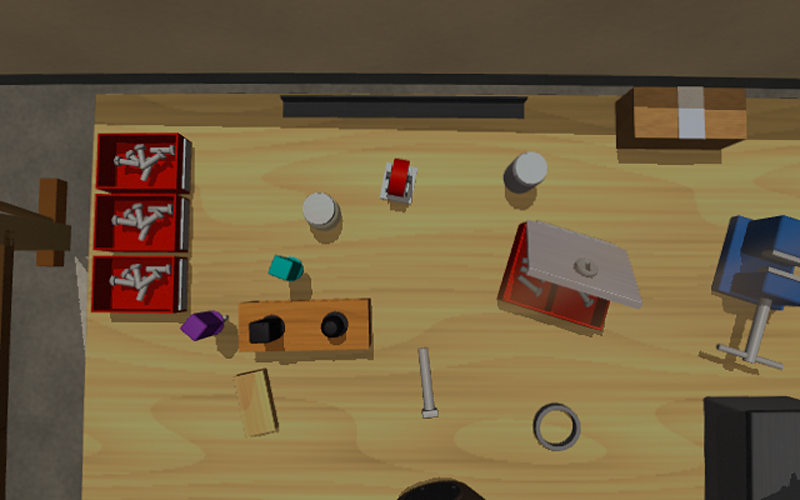

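The scene view shows the open lid (screw at ~(213,173)), the rack with the black square driver at ~(547,195), and purple and turquoise look-alikes beside it. In the top view the hinge runs from ~(527,222) to ~(627,250), and the driver is at ~(265,330).

```bash
cat > m.py <<'E'
from h import *
np.set_printoptions(precision=4,suppress=True)
def plane(P):
    m=np.median(P,0)
    for _ in range(5):
        u,s,vt=np.linalg.svd(P-P.mean(0),full_matrices=False); n=vt[2]; d=(P-P.mean(0))@n
        P=P[np.abs(d)<max(2*d.std(),.002)]
    n=vt[2]; n=n*np.sign(n[2]); return P,n
for nme in ['scene','top']:
    c=camera(nme); C=cloud(c)
    r=finder.regions_of('lid',nme)
    if r:
        M=cv2.erode(r[0]['region'].astype(np.uint8),np.ones((3,3)))>0
        P=C[M]; P=P[~np.isnan(P).any(1)]; P=P[P[:,2]>.05]; P,n=plane(P)
        print(nme,'lid',r[0]['confidence'],len(P),'ctr',P.mean(0),'n',n,'theta',np.arccos(n[2]),'yaw',np.arctan2(n[1],n[0]))
        a=np.array([n[0],n[1],0])/np.hypot(n[0],n[1]); b=np.cross([0,0,1],a); e=np.cross(b,n)
        print(' b range',np.percentile(P@b,[.5,99.5]),'e range',np.percentile(P@e,[.5,99.5]),'zrange',np.percentile(P[:,2],[.5,99.5]))
    for X,nm in [(.100,'rack'),(.196,'drv')]:
        m=(np.abs(C[...,2]-X)<.006)&(C[...,0]>.38)&(C[...,0]<.56)&(C[...,1]>.13)&(C[...,1]<.43)
        if nm=='drv': m=(np.abs(C[...,2]-X)<.004)&(C[...,0]>.43)&(C[...,0]<.52)&(C[...,1]>.28)&(C[...,1]<.40)
        p=C[m]; 
        print(nme,nm,m.sum(),p.mean(0),cv2.minAreaRect((p[:,:2]*1000).astype(np.float32)))
    for y,q in [(0,'driver'),(0,'screw_head')]:
        for d in finder.regions_of(q,nme)[:3]:
            v,u=np.nonzero(d['region']); P=C[d['region']]; print(q,round(d['confidence'],2),u.mean(),v.mean(),len(u),np.nanmedian(P,0),np.nanmax(P[:,2]))
E
python3 m.py
```

```text
scene lid 0.74 4357 ctr [ 0.6022 -0.2119  0.1329] n [ 0.7493 -0.227   0.6221] theta 0.8993294212015972 yaw -0.2941399046778208
 b range [-0.1291  0.0652] e range [0.2142 0.3747] zrange [0.0685 0.1943]
scene rack 2871 [0.4826 0.2826 0.0991] ((475.76446533203125, 283.2672424316406), (93.31185913085938, 241.7331085205078), 2.1875414848327637)
scene drv 219 [0.4742 0.3406 0.1943] ((472.9503479003906, 340.8904724121094), (37.011051177978516, 34.854217529296875), 2.1291565895080566)
driver 0.82 413.3908754623921 202.62145499383476 811 [0.5937 0.3104 0.1372] 0.17444235934869018
driver 0.65 489.4640883977901 176.6110497237569 905 [0.4887 0.4569 0.1371] 0.1740921588661979
driver 0.58 436.7857142857143 155.3140589569161 882 [0.4888 0.3386 0.1597] 0.1973191924944019
top lid 0.94 2920 ctr [ 0.5979 -0.2154  0.1388] n [ 0.7491 -0.2276  0.6221] theta 0.8993709789621555 yaw -0.2950140341125833
 b range [-0.1306  0.0643] e range [0.2114 0.3696] zrange [0.0734 0.1969]
top rack 3283 [0.4764 0.2772 0.1005] ((475.14251708984375, 283.3174743652344), (90.53284454345703, 241.9360809326172), 2.2079620361328125)
top drv 284 [0.4718 0.3403 0.1959] ((471.3946533203125, 340.011962890625), (35.79658126831055, 35.47141647338867), 1.757737159729004)
driver 0.81 212.99364406779662 262.96822033898303 472 [0.4747 0.3302 0.1935] 0.202462199149475
driver 0.72 228.72641509433961 214.04481132075472 424 [0.5794 0.3032 0.1703] 0.17750262215749227
driver 0.63 162.59771986970685 259.3990228013029 614 [0.4794 0.4516 0.1594] 0.17675112082495256
screw_head 0.7 267.7082066869301 259.0303951367781 329 [0.4823 0.218  0.1663] 0.17745535317111855
screw_head 0.49 469.15606936416185 213.77456647398844 173 [ 0.5835 -0.214   0.1798] 0.19097677362933868
```

```bash
cat >> h.py <<'E'
def go(X,yaw=None):
    """print tool-axis shift (mm) and z-turn to world target, from measured pose"""
    p,R=tool(); d=R.T@(np.array(X)-p)*1000
    y0=np.arctan2(R[1,0],R[0,0]); t=0 if yaw is None else -((yaw-y0+np.pi)%(2*np.pi)-np.pi)
    print('shift',d.round(1),'turn_z',round(t,3),'yaw now',round(y0,3))
A=np.array([.957,-.2907,0]);B=np.array([.2907,.957,0])
def ab(a,b,z): return A*a+B*b+np.array([0,0,z])
E
python3 -c "
from h import *
go(ab(.63,.017,.28),-.295)"
```

```text
shift [ 493.  -282.2  -48.7] turn_z 0.7 yaw now 0.405
```

```bash
python3 -m pendant '[{"translation":[0,0,-60],"delta_rot":[0,0,0],"gripper":0},{"translation":[0,0,-60],"delta_rot":[0,0,0],"gripper":0},{"translation":[493,-282,-49],"delta_rot":[0,0,0.7],"gripper":0},{"translation":[493,-282,-49],"delta_rot":[0,0,0.7],"gripper":0},{"translation":[493,-282,-49],"delta_rot":[0,0,0.7],"gripper":0},{"translation":[493,-282,-49],"delta_rot":[0,0,0.7],"gripper":0},{"translation":[493,-282,-49],"delta_rot":[0,0,0.7],"gripper":0},{"translation":[493,-282,-49],"delta_rot":[0,0,0.7],"gripper":0},{"translation":[493,-282,-49],"delta_rot":[0,0,0.7],"gripper":0},{"translation":[493,-282,-49],"delta_rot":[0,0,0.7],"gripper":0},{"translation":[493,-282,-49],"delta_rot":[0,0,0.7],"gripper":0},{"translation":[493,-282,-49],"delta_rot":[0,0,0.7],"gripper":0},{"translation":[493,-282,-49],"delta_rot":[0,0,0.7],"gripper":0},{"translation":[493,-282,-49],"delta_rot":[0,0,0.7],"gripper":0},{"translation":[493,-282,-49],"delta_rot":[0,0,0.7],"gripper":0},{"translation":[493,-282,-49],"delta_rot":[0,0,0.7],"gripper":0},{"translation":[493,-282,-49],"delta_rot":[0,0,0.7],"gripper":0},{"translation":[493,-282,-49],"delta_rot":[0,0,0.7],"gripper":0}]'; python3 -c "
from h import *
go(ab(.615,.017,.2),-.295); go(ab(.548,.017,.066),-.295);print(robot.read_state()['q'])"
```

```text
time_s: 2.9
eef_pos: [0.6085, -0.1657, 0.2801]
eef_rot: [0.0, 0.989, -0.145, -0.0]
ft_force: [0.1, -1.1, -0.0]
width: 0.002
grasp_force: 0.0
shift [-15.2   1.3  80.1] turn_z 0.003 yaw now -0.292
shift [-82.1   1.  214.1] turn_z 0.003 yaw now -0.292
[-4.26314199e-01  1.57104847e-01  1.63984668e+00 -5.06425882e-04
  1.34507215e+00  1.43662468e+00]
```

```bash
python3 -m pendant '[{"translation":[-18,0,35],"delta_rot":[0,0,0],"gripper":0},{"translation":[-20,0,70],"delta_rot":[0,0,0],"gripper":0},{"translation":[-22,0,85],"delta_rot":[0,0,0],"gripper":0},{"translation":[-24,0,96],"delta_rot":[0,0,0],"gripper":0},{"translation":[-36,0,107],"delta_rot":[0,0,0],"gripper":0},{"translation":[-48,0,118],"delta_rot":[0,0,0],"gripper":0},{"translation":[-58,0,128],"delta_rot":[0,0,0],"gripper":0},{"translation":[-66,0,141],"delta_rot":[0,0,0],"gripper":0},{"translation":[-73,0,155],"delta_rot":[0,0,0],"gripper":0},{"translation":[-80,0,168],"delta_rot":[0,0,0],"gripper":0}]';  python3 -m pendant '[{"translation":[-4,0,11],"delta_rot":[0,0,0],"gripper":0},{"translation":[-7,0,22],"delta_rot":[0,0,0],"gripper":0},{"translation":[-9,0,33],"delta_rot":[0,0,0],"gripper":0},{"translation":[-10,0,40],"delta_rot":[0,0,0],"gripper":0},{"translation":[-10,0,44],"delta_rot":[0,0,0],"gripper":0},{"translation":[-10,0,46],"delta_rot":[0,0,0],"gripper":0},{"translation":[-10,0,46],"delta_rot":[0,0,0],"gripper":0}]'
```

```text
time_s: 3.73
eef_pos: [0.5315, -0.1453, 0.1131]
eef_rot: [0.001, 0.989, -0.148, 0.001]
ft_force: [-0.2, -0.5, 0.5]
width: 0.002
grasp_force: 0.0
time_s: 4.32
eef_pos: [0.5215, -0.1409, 0.068]
eef_rot: [-0.0, 0.989, -0.147, -0.002]
ft_force: [-7.1, 2.6, 10.2]
width: 0.003
grasp_force: 5.4
```

```bash
python3 -m pendant '[{"translation":[0,0,3],"delta_rot":[0,0,0],"gripper":0},{"translation":[0,0,5],"delta_rot":[0,0,0],"gripper":0},{"translation":[0,0,5],"delta_rot":[0,0,0],"gripper":0}]';  python3 -m pendant '[{"translation":[0,0,-40],"delta_rot":[0,0,0],"gripper":0},{"translation":[0,-80,-120],"delta_rot":[0,0,0],"gripper":60},{"translation":[0,-150,-200],"delta_rot":[0,0,0],"gripper":85},{"translation":[0,-220,-230],"delta_rot":[0,0,0],"gripper":85},{"translation":[0,-300,-230],"delta_rot":[0,0,0],"gripper":85},{"translation":[0,-300,-230],"delta_rot":[0,0,0],"gripper":85},{"translation":[0,-300,-230],"delta_rot":[0,0,0],"gripper":85},{"translation":[0,-300,-230],"delta_rot":[0,0,0],"gripper":85},{"translation":[0,-300,-230],"delta_rot":[0,0,0],"gripper":85},{"translation":[0,-300,-230],"delta_rot":[0,0,0],"gripper":85}]'
python3 - <<'E'
from h import *
np.set_printoptions(precision=4,suppress=True)
ims=[]
for n in ['scene','top']:
    c=camera(n); C=cloud(c)
    r=finder.regions_of('lid',n)
    m=(np.abs(C[...,2]-.068)<.006); X=C[...,:2]
    a=X@A[:2]-.609; b=X@B[:2]+.033
    m&=(abs(a)<.08)&(abs(b)<.095); P=C[m]; q=np.c_[P[:,:2],np.ones(len(P))]
    print(n,len(P),'plane',np.linalg.lstsq(q,P[:,2],rcond=None)[0],P[:,2].mean())
    hm=(C[...,2]>.079)&(C[...,2]<.1)&(abs(a)<.08)&(abs(b)<.095)
    print('head',hm.sum(),np.nanmean(C[hm],0), cv2.minEnclosingCircle((C[hm][:,:2]*1000).astype(np.float32)))
    for d in finder.place_of('screw_head',n)[:2]: print(d['confidence'],w(c,d['location']))
    u=proj(c,[np.nanmean(C[hm],0)])[0].astype(int); print(u)
    f=c['frame'][u[1]-25:u[1]+25,u[0]-25:u[0]+25,::-1]; ims.append(cv2.resize(f,(375,375),interpolation=cv2.INTER_CUBIC))
    u=proj(c,[[.473,.342,.1]])[0].astype(int); f=c['frame'][u[1]-40:u[1]+40,u[0]-40:u[0]+40,::-1]; ims.append(cv2.resize(f,(375,375),interpolation=cv2.INTER_CUBIC))
I=np.vstack([np.hstack(ims[:2]),np.hstack(ims[2:])]); cv2.imwrite('pics/b.png',cv2.resize(I,(600,600)))
E
```

```text
time_s: 4.57
eef_pos: [0.5216, -0.141, 0.0677]
eef_rot: [-0.0, 0.989, -0.146, -0.004]
ft_force: [-18.4, 6.9, 35.1]
width: -0.003
grasp_force: 17.7
time_s: 5.4
eef_pos: [0.6106, 0.1497, 0.2944]
eef_rot: [-0.001, 0.989, -0.146, 0.002]
ft_force: [0.2, 0.4, 0.1]
width: 0.997
grasp_force: 0.0
scene 4368 plane [0.0013 0.0003 0.066 ] 0.06663353538984323
head 169 [ 0.5305 -0.1964  0.082 ] ((528.982177734375, -197.01795959472656), 22.29234504699707)
0.51 [ 0.5277 -0.1954  0.0761]
[196 144]
top 5027 plane [-0.002  -0.      0.0695] 0.06838371498209685
head 198 [ 0.5287 -0.1967  0.0835] ((528.6693725585938, -196.55287170410156), 19.912437438964844)
0.55 [ 0.5271 -0.2008  0.0782]
[448 238]
```

View pics/b.png

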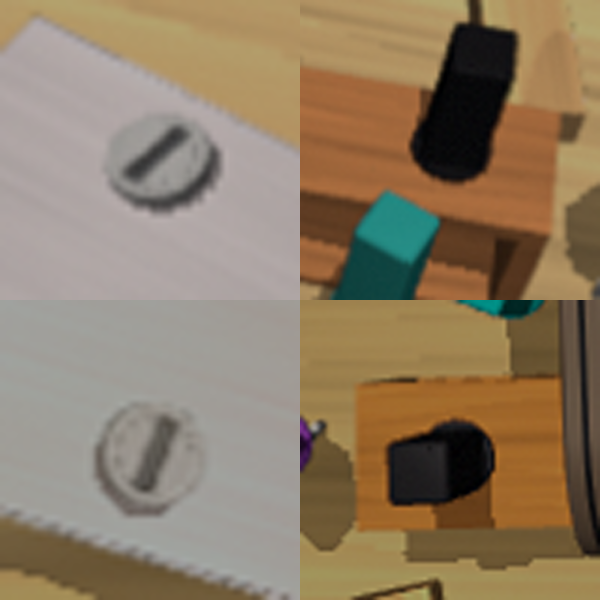

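The lid is shut and level, the slot shows as a dark bar running roughly along the case's x in the top view, and the driver stands square to the rack.

```bash
cat > slot.py <<'E'
from h import *
def slot(n,z):
    c=camera(n); g=c['frame'].astype(float).mean(2)
    s=.0004; N=101; k=(np.arange(N)-50)*s
    gx,gy=np.meshgrid(k,k,indexing='ij'); W=np.stack([gx+.529,gy-.197,np.full_like(gx,z)],-1)
    uv=proj(c,W).reshape(N,N,2).astype(np.float32)
    I=cv2.remap(g.astype(np.float32),uv[...,0],uv[...,1],cv2.INTER_CUBIC)
    rad=np.hypot(gx,gy)<.0165
    t=(I[rad].min()+np.median(I[rad]))/2
    m=(rad&(I<t)).astype(np.uint8); nl,l,st,ce=cv2.connectedComponentsWithStats(m)
    i=1+np.argmax(st[1:,4]); p=np.argwhere(l==i)*s-50*s
    u,S,v=np.linalg.svd(p-p.mean(0),full_matrices=False); a=np.arctan(v[0,1]/v[0,0])
    print(n,'slot ctr',p.mean(0)+[.529,-.197],'angle',a,'len/wid',np.ptp(p@v[0]),np.ptp(p@v[1]),len(p))
if __name__=='__main__':
    slot('scene',.084); slot('top',.084)
    go([.4725,.3405,.290],.036); print(robot.read_state()['q'])
E
python3 slot.py
```

```text
scene slot ctr [ 0.53012408 -0.19670251] angle -0.39804307163339686 len/wid 0.02968714769737102 0.008246210303747876 1354
top slot ctr [ 0.52786074 -0.19743522] angle -0.3867243381760761 len/wid 0.030375937051736697 0.007861783743395368 1238
shift [-187.4 -147.3    0.3] turn_z -0.333 yaw now -0.297
[ 7.16615957e-02  1.41259277e-01  1.63966961e+00 -2.10540802e-04
  1.36287665e+00  1.93943966e+00]
```

```bash
python3 -m pendant '[{"translation":[-187,-147,0],"delta_rot":[0,0,-0.333],"gripper":85},{"translation":[-187,-147,0],"delta_rot":[0,0,-0.333],"gripper":85},{"translation":[-187,-147,0],"delta_rot":[0,0,-0.333],"gripper":85},{"translation":[-187,-147,0],"delta_rot":[0,0,-0.333],"gripper":85},{"translation":[-187,-147,0],"delta_rot":[0,0,-0.333],"gripper":85},{"translation":[-187,-147,0],"delta_rot":[0,0,-0.333],"gripper":85},{"translation":[-187,-147,0],"delta_rot":[0,0,-0.333],"gripper":85},{"translation":[-187,-147,0],"delta_rot":[0,0,-0.333],"gripper":85},{"translation":[-187,-147,0],"delta_rot":[0,0,-0.333],"gripper":85},{"translation":[-187,-147,0],"delta_rot":[0,0,-0.333],"gripper":85}]';python3 -c "
from h import *
go([.4725,.3405,.146],.036); print(robot.read_state()['q'])"
```

```text
time_s: 6.63
eef_pos: [0.4738, 0.3398, 0.2909]
eef_rot: [0.0, 1.0, 0.018, -0.0]
ft_force: [0.3, -0.8, -0.1]
width: 0.994
grasp_force: 0.0
shift [ -1.2  -0.8 144.9] turn_z -0.0 yaw now 0.036
[ 4.48426704e-01  4.42110171e-02  1.74221641e+00 -4.18718340e-04
  1.35573319e+00  1.98359665e+00]
```

```bash
python3 -m pendant '[{"translation":[-1,-1,35],"delta_rot":[0,0,0],"gripper":85},{"translation":[-1,-1,70],"delta_rot":[0,0,0],"gripper":85},{"translation":[-1,-1,105],"delta_rot":[0,0,0],"gripper":85},{"translation":[-1,-1,130],"delta_rot":[0,0,0],"gripper":85},{"translation":[-1,-1,145],"delta_rot":[0,0,0],"gripper":85},{"translation":[-1,-1,145],"delta_rot":[0,0,0],"gripper":85},{"translation":[-1,-1,145],"delta_rot":[0,0,0],"gripper":30},{"translation":[-1,-1,145],"delta_rot":[0,0,0],"gripper":20},{"translation":[-1,-1,145],"delta_rot":[0,0,0],"gripper":20},{"translation":[-1,-1,145],"delta_rot":[0,0,0],"gripper":20},{"translation":[-1,-1,145],"delta_rot":[0,0,0],"gripper":20},{"translation":[-1,-1,145],"delta_rot":[0,0,0],"gripper":20},{"translation":[-1,-1,145],"delta_rot":[0,0,0],"gripper":20},{"translation":[-1,-1,145],"delta_rot":[0,0,0],"gripper":20}]' 100
```

```text
time_s: 7.8
eef_pos: [0.4733, 0.3424, 0.1486]
eef_rot: [-0.0, 1.0, 0.019, 0.002]
ft_force: [1.4, -3.0, 6.1]
width: 0.412
grasp_force: 99.9
```

```bash
python3 -m pendant '[{"translation":[0,0,-20],"delta_rot":[0,0,0],"gripper":20},{"translation":[0,0,-45],"delta_rot":[0,0,0],"gripper":20},{"translation":[0,0,-75],"delta_rot":[0,0,0],"gripper":20},{"translation":[0,0,-105],"delta_rot":[0,0,0],"gripper":20},{"translation":[0,0,-130],"delta_rot":[0,0,0],"gripper":20},{"translation":[0,0,-150],"delta_rot":[0,0,0],"gripper":20},{"translation":[0,0,-150],"delta_rot":[0,0,0],"gripper":20},{"translation":[0,0,-150],"delta_rot":[0,0,0],"gripper":20}]'
python3 - <<'E'
from h import *
np.set_printoptions(precision=4,suppress=True)
c=camera('scene'); p,R=tool(); print(p,R)
tip=p-[0,0,.122]; u=proj(c,[tip])[0]; print(u,[w(c,d['location']) for d in finder.place_of('driver','scene')[:3]])
u=u.astype(int); save(c,'d.png',(u[0]-40,u[1]-75,u[0]+40,u[1]+25),6)
E
```

```text
time_s: 8.47
eef_pos: [0.4719, 0.3424, 0.2965]
eef_rot: [-0.0, 1.0, 0.019, 0.0]
ft_force: [-0.1, -0.8, -4.4]
width: 0.408
grasp_force: 102.4
[0.4712 0.342  0.2944] [[ 0.9993  0.038  -0.0024]
 [ 0.0379 -0.9993 -0.0009]
 [-0.0024  0.0008 -1.    ]]
[440.353  147.0195] [array([0.5776, 0.3077, 0.0006]), array([ 0.4773,  0.4617, -0.002 ]), array([0.4732, 0.3389, 0.1721])]
```

View pics/d.png

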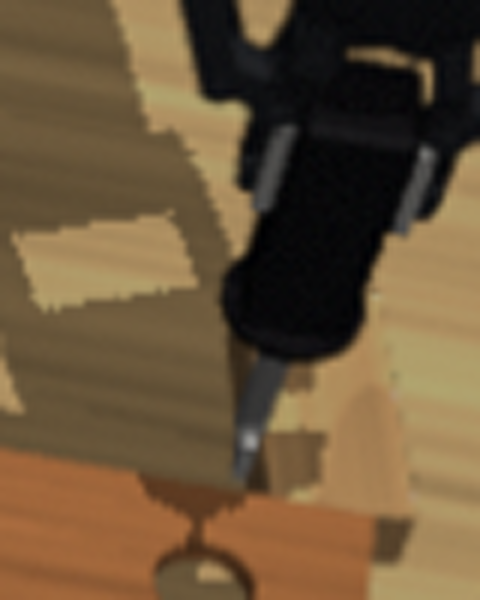

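The blade appears edge-on from the scene camera, at ~(243,460) in the crop. Its width therefore lies along tool x, so I turn the tool to the slot heading while carrying it over.

```bash
python3 -m pendant '[{"translation":[0,0,-35],"delta_rot":[0,0,-0.12],"gripper":20},{"translation":[0,0,-70],"delta_rot":[0,0,-0.24],"gripper":20},{"translation":[0,20,-70],"delta_rot":[0,0,-0.36],"gripper":20},{"translation":[0,50,-70],"delta_rot":[0,0,-0.48],"gripper":20},{"translation":[10,80,-70],"delta_rot":[0,0,-0.6],"gripper":20},{"translation":[10,110,-70],"delta_rot":[0,0,-0.72],"gripper":20},{"translation":[10,140,-70],"delta_rot":[0,0,-0.84],"gripper":20},{"translation":[15,170,-70],"delta_rot":[0,0,-0.96],"gripper":20},{"translation":[15,200,-70],"delta_rot":[0,0,-1.08],"gripper":20},{"translation":[18,235,-70],"delta_rot":[0,0,-1.2],"gripper":20},{"translation":[18,270,-70],"delta_rot":[0,0,-1.35],"gripper":20},{"translation":[18,270,-70],"delta_rot":[0,0,-1.35],"gripper":20},{"translation":[18,270,-70],"delta_rot":[0,0,-1.35],"gripper":20}]'; python3 -c "
from h import *
go([.529,-.197,.30],2.75); print(robot.read_state()['q'])"
```

```text
time_s: 9.65
eef_pos: [0.4995, 0.0713, 0.3632]
eef_rot: [-0.002, 0.77, 0.638, -0.002]
ft_force: [-0.4, 1.2, -2.5]
width: 0.408
grasp_force: 102.3
shift [-258.1   78.9   62.9] turn_z -1.365 yaw now 1.385
[-5.96938376e-02 -1.66793724e-01  1.81472061e+00  9.72008784e-05
  1.49884199e+00  1.26413619e-01]
```

```bash
python3 -m pendant '[{"translation":[-25,8,5],"delta_rot":[0,0,-0.12],"gripper":20},{"translation":[-50,15,10],"delta_rot":[0,0,-0.24],"gripper":20},{"translation":[-75,23,20],"delta_rot":[0,0,-0.36],"gripper":20},{"translation":[-100,30,30],"delta_rot":[0,0,-0.48],"gripper":20},{"translation":[-125,38,40],"delta_rot":[0,0,-0.6],"gripper":20},{"translation":[-150,46,50],"delta_rot":[0,0,-0.72],"gripper":20},{"translation":[-175,54,60],"delta_rot":[0,0,-0.84],"gripper":20},{"translation":[-200,62,63],"delta_rot":[0,0,-0.96],"gripper":20},{"translation":[-225,70,63],"delta_rot":[0,0,-1.08],"gripper":20},{"translation":[-245,75,63],"delta_rot":[0,0,-1.2],"gripper":20},{"translation":[-258,79,63],"delta_rot":[0,0,-1.32],"gripper":20},{"translation":[-258,79,63],"delta_rot":[0,0,-1.365],"gripper":20},{"translation":[-258,79,63],"delta_rot":[0,0,-1.365],"gripper":20},{"translation":[-258,79,63],"delta_rot":[0,0,-1.365],"gripper":20}]'; python3 -c "
from h import *
np.set_printoptions(precision=4,suppress=True)
go([.529,-.197,.22],2.75); print(robot.read_state()['q'])
p,R=tool(); tip=p+R@[0,0,.1246]; print('tip',tip)
for n in ['scene','top']:
    c=camera(n)
    for d in finder.place_of('driver',n)[:4]: print(n,d['confidence'],w(c,d['location']))
c=camera('scene');u=proj(c,[tip])[0];print(u);u=u.astype(int);save(c,'e.png',(u[0]-45,u[1]-55,u[0]+45,u[1]+45),6)
"
```

```text
time_s: 10.82
eef_pos: [0.5307, -0.1939, 0.3015]
eef_rot: [-0.001, 0.194, 0.981, 0.001]
ft_force: [-0.9, -0.6, -2.5]
width: 0.412
grasp_force: 102.4
shift [ 0.1 -3.6 81.5] turn_z 0.001 yaw now 2.751
[-0.5302 -0.0014  1.7697  0.0006  1.3766 -1.7109]
tip [ 0.5304 -0.1937  0.1769]
scene 0.96 [ 0.4732  0.4608 -0.0002]
scene 0.75 [ 0.5385 -0.1955  0.1764]
scene 0.56 [ 0.5792  0.3129 -0.0029]
top 0.64 [0.475  0.4593 0.0012]
top 0.58 [ 0.5332 -0.1973  0.1829]
top 0.56 [0.5859 0.3094 0.0024]
[188.1338 117.602 ]
```

View pics/e.png

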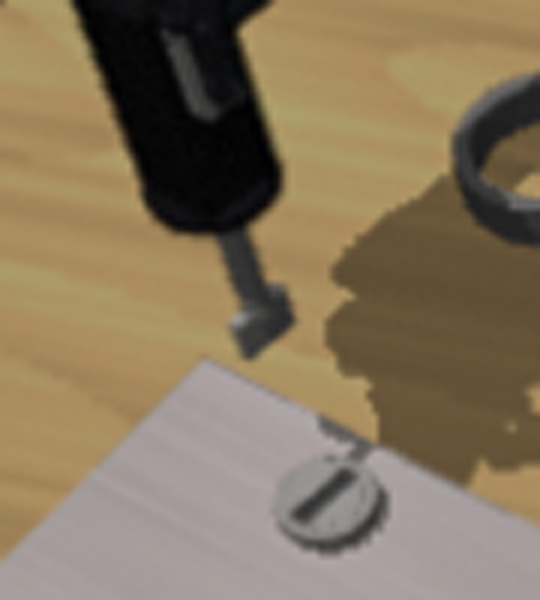

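```bash
python3 -m pendant '[{"translation":[0,-3.6,25],"delta_rot":[0,0,0],"gripper":20},{"translation":[0,-3.6,50],"delta_rot":[0,0,0],"gripper":20},{"translation":[0,-3.6,70],"delta_rot":[0,0,0],"gripper":20},{"translation":[0,-3.6,82],"delta_rot":[0,0,0],"gripper":20},{"translation":[0,-3.6,85],"delta_rot":[0,0,0],"gripper":20},{"translation":[0,-3.6,85],"delta_rot":[0,0,0],"gripper":20},{"translation":[0,-3.6,85],"delta_rot":[0,0,0],"gripper":20}]'; python3 -c "
from h import *
np.set_printoptions(precision=4,suppress=True)
go([.529,-.197,.2],2.75)
p,R=tool(); tip=p+R@[0,0,.1246]; print('tip',tip)
ims=[]
for n in ['scene','top']:
    c=camera(n);u=proj(c,[tip])[0];print(u);u=u.astype(int);ims.append(cv2.resize(c['frame'][u[1]-25:u[1]+25,u[0]-25:u[0]+25,::-1],(400,400),interpolation=cv2.INTER_CUBIC))
cv2.imwrite('pics/f.png',np.hstack(ims))
"
```

```text
time_s: 11.65
eef_pos: [0.5302, -0.1987, 0.2198]
eef_rot: [0.001, 0.193, 0.981, -0.0]
ft_force: [-1.1, -0.3, -2.1]
width: 0.412
grasp_force: 102.5
shift [ 1.8  1.1 19.8] turn_z 0.003 yaw now 2.753
tip [ 0.5305 -0.1988  0.0952]
[194.4716 141.0866]
[450.5524 237.5462]
```

View pics/f.png

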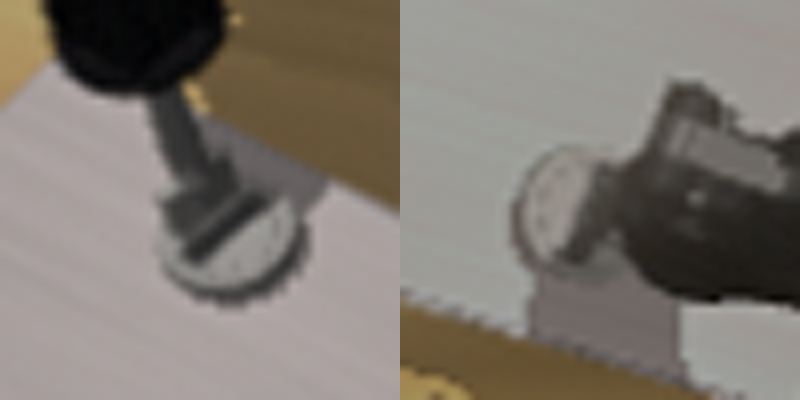

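```bash
python3 -m pendant '[{"translation":[2,1.2,3],"delta_rot":[0,0,0],"gripper":20},{"translation":[2,1.2,6],"delta_rot":[0,0,0],"gripper":20},{"translation":[2,1.2,9],"delta_rot":[0,0,0],"gripper":20},{"translation":[2,1.2,11],"delta_rot":[0,0,0],"gripper":20},{"translation":[2,1.2,13],"delta_rot":[0,0,0],"gripper":20},{"translation":[2,1.2,14],"delta_rot":[0,0,0],"gripper":20},{"translation":[2,1.2,14],"delta_rot":[0,0,0],"gripper":20},{"translation":[2,1.2,14],"delta_rot":[0,0,0],"gripper":20}]'; python3 -c "
from h import *
p,R=tool(); tip=p+R@[0,0,.1246]; print('tip',tip)"
```

```text
time_s: 12.42
eef_pos: [0.5281, -0.1965, 0.2042]
eef_rot: [-0.0, 0.193, 0.981, 0.0]
ft_force: [0.3, 0.2, -3.9]
width: 0.409
grasp_force: 102.5
tip [ 0.52805693 -0.19649107  0.07961324]
```

```bash
python3 -m pendant '[{"translation":[0,0,2],"delta_rot":[0,0,0],"gripper":20},{"translation":[0,0,4],"delta_rot":[0,0,0],"gripper":20},{"translation":[0,0,4],"delta_rot":[0,0,0],"gripper":20},{"translation":[0,0,4],"delta_rot":[0,0,0],"gripper":20}]'; python3 -c "
from h import *
p,R=tool(); tip=p+R@[0,0,.1246]; print('tip',tip,robot.read_state()['wrist_torque'])"
```

```text
time_s: 12.75
eef_pos: [0.5286, -0.1968, 0.2018]
eef_rot: [0.001, 0.193, 0.981, -0.0]
ft_force: [-0.8, 1.8, 4.1]
width: 0.404
grasp_force: 103.3
tip [ 0.5288115  -0.19689091  0.07723923] [0.21115801 0.32314063 0.01490765]
```

```bash
python3 -m pendant '[{"translation":[0,0,1.5],"delta_rot":[0,0,0.08],"gripper":20},{"translation":[0,0,2],"delta_rot":[0,0,0.16],"gripper":20},{"translation":[0,0,2.3],"delta_rot":[0,0,0.24],"gripper":20},{"translation":[0,0,2.7],"delta_rot":[0,0,0.32],"gripper":20},{"translation":[0,0,3],"delta_rot":[0,0,0.4],"gripper":20},{"translation":[0,0,3.4],"delta_rot":[0,0,0.48],"gripper":20},{"translation":[0,0,3.7],"delta_rot":[0,0,0.56],"gripper":20},{"translation":[0,0,4],"delta_rot":[0,0,0.64],"gripper":20},{"translation":[0,0,4.4],"delta_rot":[0,0,0.72],"gripper":20},{"translation":[0,0,4.8],"delta_rot":[0,0,0.8],"gripper":20},{"translation":[0,0,4.8],"delta_rot":[0,0,0.8],"gripper":20}]'; python3 -c "
from h import *
p,R=tool(); tip=p+R@[0,0,.1246]; print('tip',tip,robot.read_state()['wrist_torque'],np.arctan2(R[1,0],R[0,0]))"
```

```text
time_s: 13.67
eef_pos: [0.5288, -0.1976, 0.199]
eef_rot: [0.002, 0.561, 0.828, -0.001]
ft_force: [-3.4, 0.4, 9.5]
width: 0.408
grasp_force: 103.9
tip [ 0.52899391 -0.19795243  0.07438972] [0.08663993 0.92327565 0.02674873] 1.9507927418325797
```

```bash
python3 -m pendant '[{"translation":[0,0,0.4],"delta_rot":[0,0,0.08],"gripper":20},{"translation":[0,0,0.8],"delta_rot":[0,0,0.16],"gripper":20},{"translation":[0,0,1.2],"delta_rot":[0,0,0.24],"gripper":20},{"translation":[0,0,1.5],"delta_rot":[0,0,0.32],"gripper":20},{"translation":[0,0,1.9],"delta_rot":[0,0,0.4],"gripper":20},{"translation":[0,0,2.2],"delta_rot":[0,0,0.48],"gripper":20},{"translation":[0,0,2.6],"delta_rot":[0,0,0.56],"gripper":20},{"translation":[0,0,3],"delta_rot":[0,0,0.64],"gripper":20},{"translation":[0,0,3.4],"delta_rot":[0,0,0.72],"gripper":20},{"translation":[0,0,3.7],"delta_rot":[0,0,0.8],"gripper":20},{"translation":[0,0,3.7],"delta_rot":[0,0,0.8],"gripper":20},{"translation":[0,0,3.7],"delta_rot":[0,0,0.8],"gripper":20}]'; python3 -c "
from h import *
p,R=tool(); tip=p+R@[0,0,.1246]; print('tip',tip,robot.read_state()['wrist_torque'],np.arctan2(R[1,0],R[0,0]))"
```

```text
time_s: 14.67
eef_pos: [0.5281, -0.1971, 0.1953]
eef_rot: [0.001, 0.838, 0.545, -0.001]
ft_force: [-5.3, 1.4, 11.4]
width: 0.41
grasp_force: 104.1
tip [ 0.5280502  -0.19732351  0.07073373] [0.36333793 1.40901422 0.02418046] 1.1532202216364005
```

```bash
python3 -m pendant '[{"translation":[0,0,0.4],"delta_rot":[0,0,0.06],"gripper":20},{"translation":[0,0,0.8],"delta_rot":[0,0,0.12],"gripper":20},{"translation":[0,0,1],"delta_rot":[0,0,0.17],"gripper":20},{"translation":[0,0,1],"delta_rot":[0,0,0.17],"gripper":20},{"translation":[0,0,1],"delta_rot":[0,0,0.17],"gripper":20}]'; python3 -c "
from h import *
p,R=tool(); tip=p+R@[0,0,.1246]; print('tip',tip,robot.read_state()['wrist_torque'],np.arctan2(R[1,0],R[0,0]))"
```

```text
time_s: 15.08
eef_pos: [0.5283, -0.1969, 0.1949]
eef_rot: [0.001, 0.881, 0.473, -0.001]
ft_force: [-5.0, 1.8, 13.6]
width: 0.41
grasp_force: 104.4
tip [ 0.52822309 -0.19711856  0.07031341] [0.58413869 1.43095617 0.45750897] 0.9854917076659627
```

```bash
python3 -m pendant '[{"translation":[0,0,0.3],"delta_rot":[0,0,0.05],"gripper":20},{"translation":[0,0,0.3],"delta_rot":[0,0,0.1],"gripper":20},{"translation":[0,0,0.3],"delta_rot":[0,0,0.1],"gripper":20},{"translation":[0,0,0.3],"delta_rot":[0,0,0.1],"gripper":20}]'; python3 -c "
from h import *
p,R=tool(); tip=p+R@[0,0,.1246]; print('tip',tip,robot.read_state()['wrist_torque'],np.arctan2(R[1,0],R[0,0]))"
```

```text
time_s: 15.42
eef_pos: [0.5284, -0.1968, 0.1948]
eef_rot: [0.001, 0.903, 0.43, -0.001]
ft_force: [-5.1, 2.0, 13.5]
width: 0.412
grasp_force: 104.7
tip [ 0.52836186 -0.19703553  0.070232  ] [0.76470874 1.40260294 1.12166482] 0.8886290745449964
```

```bash
python3 -m pendant '[{"translation":[0,0,0],"delta_rot":[0,0,-0.09],"gripper":20},{"translation":[0,0,-3],"delta_rot":[0,0,-0.18],"gripper":20},{"translation":[0,0,-6],"delta_rot":[0,0,-0.18],"gripper":20},{"translation":[0,0,-12],"delta_rot":[0,0,-0.18],"gripper":20},{"translation":[0,0,-30],"delta_rot":[0,0,-0.18],"gripper":20},{"translation":[0,0,-60],"delta_rot":[0,0,-0.18],"gripper":20},{"translation":[0,0,-100],"delta_rot":[0,0,-0.18],"gripper":20},{"translation":[0,0,-140],"delta_rot":[0,0,-0.18],"gripper":20},{"translation":[0,0,-165],"delta_rot":[0,0,-0.18],"gripper":20},{"translation":[0,0,-165],"delta_rot":[0,0,-0.18],"gripper":20},{"translation":[0,0,-165],"delta_rot":[0,0,-0.18],"gripper":20}]'; python3 -c "
from h import *
go([.4733,.3424,.362],.036+np.pi/2);print(robot.read_state()['q'])
from slot import slot
slot('top',.077);slot('scene',.077)
c=camera('top');C=cloud(c);X=C[...,:2]-[.529,-.197];r=np.hypot(X[...,0],X[...,1]);m=(r<.018);print(np.nanpercentile(C[m][:,2],[10,50,90]))"
```

```text
time_s: 16.33
eef_pos: [0.5287, -0.1967, 0.3571]
eef_rot: [0.002, 0.862, 0.506, 0.001]
ft_force: [-0.1, 0.3, -3.4]
width: 0.407
grasp_force: 102.9
shift [ 443.6 -311.3   -5.9] turn_z -0.545 yaw now 1.061
[-5.36196908e-01 -3.08375838e-02  1.69989419e+00  3.22650700e-04
  1.46881327e+00 -2.67384958e-02]
top slot ctr [ 0.52834866 -0.19753769] angle 1.2837270148326394 len/wid 0.0295723480837997 0.00823169306055362 1348
scene slot ctr [ 0.52939642 -0.1962871 ] angle 1.2653478223848733 len/wid 0.029872678202548804 0.008090231179811674 1341
[0.07800242 0.63677795 0.63948256]
```

The slot is now at ~1.27 rad, i.e. 1.57 from its zero, at the stop. Now the driver goes back to its hole.

```bash
python3 -m pendant '[{"translation":[29,-20,-6],"delta_rot":[0,0,-0.04],"gripper":20},{"translation":[58,-41,-6],"delta_rot":[0,0,-0.08],"gripper":20},{"translation":[87,-61,-6],"delta_rot":[0,0,-0.12],"gripper":20},{"translation":[116,-81,-6],"delta_rot":[0,0,-0.16],"gripper":20},{"translation":[145,-102,-6],"delta_rot":[0,0,-0.2],"gripper":20},{"translation":[175,-123,-6],"delta_rot":[0,0,-0.24],"gripper":20},{"translation":[205,-144,-6],"delta_rot":[0,0,-0.28],"gripper":20},{"translation":[235,-165,-6],"delta_rot":[0,0,-0.32],"gripper":20},{"translation":[265,-186,-6],"delta_rot":[0,0,-0.36],"gripper":20},{"translation":[295,-207,-6],"delta_rot":[0,0,-0.4],"gripper":20},{"translation":[325,-228,-6],"delta_rot":[0,0,-0.44],"gripper":20},{"translation":[355,-249,-6],"delta_rot":[0,0,-0.48],"gripper":20},{"translation":[385,-270,-6],"delta_rot":[0,0,-0.52],"gripper":20},{"translation":[415,-291,-6],"delta_rot":[0,0,-0.545],"gripper":20},{"translation":[435,-305,-6],"delta_rot":[0,0,-0.545],"gripper":20},{"translation":[444,-311,-6],"delta_rot":[0,0,-0.545],"gripper":20},{"translation":[444,-311,-6],"delta_rot":[0,0,-0.545],"gripper":20},{"translation":[444,-311,-6],"delta_rot":[0,0,-0.545],"gripper":20},{"translation":[444,-311,-6],"delta_rot":[0,0,-0.545],"gripper":20}]'; python3 -c "
from h import *
np.set_printoptions(precision=4,suppress=True)
p,R=tool();print(R)
go([.4732,.343,.1486],.036+np.pi/2);print(p+R@[0,0,.1246])
for n in ['scene','top']:
    c=camera(n)
    for d in finder.place_of('driver',n)[:4]: print(n,d['confidence'],w(c,d['location']))
"
```

```text
time_s: 18.07
eef_pos: [0.4725, 0.3415, 0.3604]
eef_rot: [0.0, 0.694, 0.72, -0.001]
ft_force: [-0.9, -0.0, -2.4]
width: 0.409
grasp_force: 102.4
[[-0.0357  0.9994 -0.0016]
 [ 0.9994  0.0357 -0.0016]
 [-0.0016 -0.0016 -1.    ]]
shift [  1.8   1.1 211.8] turn_z -0.0 yaw now 1.607
[0.4723 0.3413 0.2358]
scene 0.8 [0.4784 0.341  0.2387]
scene 0.7 [ 0.5786  0.3131 -0.0054]
scene 0.63 [ 0.4774  0.4581 -0.0032]
top 0.9 [0.4719 0.3364 0.2387]
top 0.75 [0.5837 0.3116 0.0004]
top 0.49 [0.4741 0.2826 0.0029]
```

```bash
python3 -m pendant '[{"translation":[1.5,1,30],"delta_rot":[0,0,0],"gripper":20},{"translation":[1.5,1,60],"delta_rot":[0,0,0],"gripper":20},{"translation":[1.5,1,90],"delta_rot":[0,0,0],"gripper":20},{"translation":[1.5,1,110],"delta_rot":[0,0,0],"gripper":20},{"translation":[1.5,1,130],"delta_rot":[0,0,0],"gripper":20},{"translation":[1.5,1,145],"delta_rot":[0,0,0],"gripper":20},{"translation":[1.5,1,160],"delta_rot":[0,0,0],"gripper":20},{"translation":[1.5,1,175],"delta_rot":[0,0,0],"gripper":20},{"translation":[1.5,1,190],"delta_rot":[0,0,0],"gripper":20},{"translation":[1.5,1,200],"delta_rot":[0,0,0],"gripper":20},{"translation":[1.5,1,206],"delta_rot":[0,0,0],"gripper":20},{"translation":[1.5,1,208],"delta_rot":[0,0,0],"gripper":20},{"translation":[1.5,1,208],"delta_rot":[0,0,0],"gripper":20}]'
```

```text
time_s: 19.35
eef_pos: [0.4734, 0.344, 0.1535]
eef_rot: [-0.0, 0.694, 0.72, -0.0]
ft_force: [0.2, -0.2, -3.3]
width: 0.409
grasp_force: 102.5
```

```bash
python3 -m pendant '[{"translation":[0,0,2],"delta_rot":[0,0,0],"gripper":20},{"translation":[0,0,4],"delta_rot":[0,0,0],"gripper":20},{"translation":[0,0,5],"delta_rot":[0,0,0],"gripper":20},{"translation":[0,0,6],"delta_rot":[0,0,0],"gripper":20},{"translation":[0,0,6],"delta_rot":[0,0,0],"gripper":20}]'
```

```text
time_s: 19.77
eef_pos: [0.4736, 0.3445, 0.1486]
eef_rot: [0.0, 0.694, 0.72, 0.0]
ft_force: [-0.5, -0.7, 2.1]
width: 0.41
grasp_force: 103.0
```

Seated on the collar, so release and rise.

```bash
python3 -m pendant '[{"translation":[0,0,0],"delta_rot":[0,0,0],"gripper":45},{"translation":[0,0,0],"delta_rot":[0,0,0],"gripper":60},{"translation":[0,0,0],"delta_rot":[0,0,0],"gripper":80},{"translation":[0,0,0],"delta_rot":[0,0,0],"gripper":80},{"translation":[0,0,0],"delta_rot":[0,0,0],"gripper":80},{"translation":[0,0,-10],"delta_rot":[0,0,0],"gripper":80},{"translation":[0,0,-25],"delta_rot":[0,0,0],"gripper":80},{"translation":[0,0,-55],"delta_rot":[0,0,0],"gripper":80},{"translation":[0,0,-90],"delta_rot":[0,0,0],"gripper":80},{"translation":[0,0,-130],"delta_rot":[0,0,0],"gripper":80},{"translation":[-40,0,-150],"delta_rot":[0,0,0],"gripper":80},{"translation":[-80,0,-150],"delta_rot":[0,0,0],"gripper":80},{"translation":[-120,0,-150],"delta_rot":[0,0,0],"gripper":80},{"translation":[-160,0,-150],"delta_rot":[0,0,0],"gripper":80},{"translation":[-200,0,-150],"delta_rot":[0,0,0],"gripper":80},{"translation":[-200,0,-150],"delta_rot":[0,0,0],"gripper":80}]'
python3 -c "
from h import *
np.set_printoptions(precision=4,suppress=True)
from slot import slot
slot('scene',.077); c=camera('scene'); save(c,'z.png',s=1.25)
for q in ['driver','nut_driver','caster','can','jar']: print(q,[w(c,d['location']) for d in finder.place_of(q,'scene')[:3]])
c=camera('top');C=cloud(c)
m=(np.abs(C[...,2]-.196)<.005)&(abs(C[...,0]-.473)<.05)&(abs(C[...,1]-.342)<.05);p=C[m];print(m.sum(),p.mean(0),cv2.minAreaRect((p[:,:2]*1000).astype(np.float32)))
m=(abs(C[...,0]-.6)<.03)&(abs(C[...,1]+.22)<.05);print('lid z',np.nanmedian(C[m][:,2]))"
```

```text
time_s: 21.1
eef_pos: [0.4812, 0.1389, 0.2986]
eef_rot: [0.002, 0.696, 0.718, -0.0]
ft_force: [0.6, 0.7, 0.5]
width: 0.938
grasp_force: 0.0
scene slot ctr [ 0.5294 -0.1963] angle 1.2648773689561745 len/wid 0.029872189828245653 0.007969943531664973 1343
driver [array([0.4779, 0.3411, 0.0219]), array([ 0.5816,  0.3114, -0.0015])]
nut_driver []
caster [array([ 0.7629,  0.1107, -0.0045])]
can [array([ 0.7738, -0.1395, -0.0028])]
jar [array([0.6966, 0.2592, 0.0006]), array([ 0.7739, -0.1389, -0.0042])]
299 [0.4734 0.3419 0.1957] ((473.2256774902344, 342.018798828125), (35.76487731933594, 36.193809509277344), 1.5077953338623047)
lid z 0.06829034233167933
```

View pics/z.png

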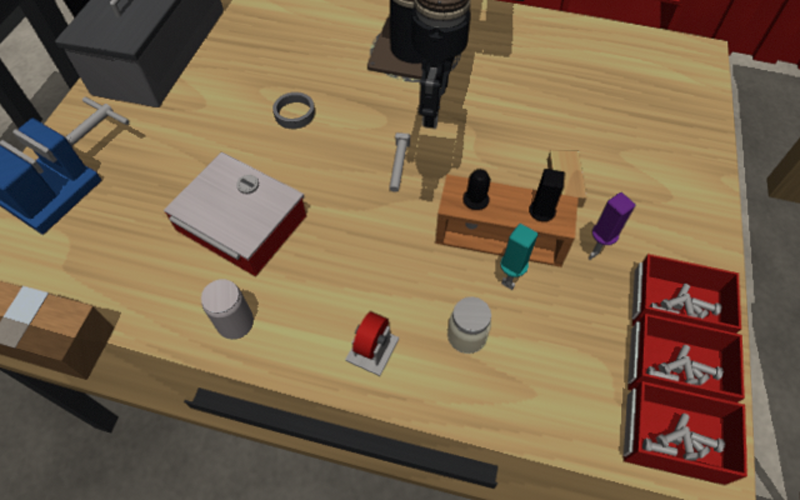

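The picture shows the lid shut with the screw turned (~(248,184)), the driver upright in its hole (~(547,195)), the bystanders in place and the arm clear.

```bash
python3 -c "
from cell import job
print(job.finish_job())"
```

```text
the job is handed in; nothing more can be done
None
```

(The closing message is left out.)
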